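Feed an axle strip up to the stop of the arbor press with the push stick

ROBOT

A 6-joint arm with a two-finger parallel gripper is mounted at the origin on the work surface. World frame = base frame: x ahead of the robot, y to its left, z up, the work surface at z = 0. Lengths are in mm, angles in rad, forces in N, time in s.
With the tool pointing down it reaches from about 350 to 1000 mm from the base axis. Payload 7.1 kg.
Tool frame: the origin (TCP) lies midway between the tips of the shut fingers; the grasp point (between the pads) lies 19 mm behind it; z points along the fingers, y is the line along which they close (so a half turn about z gives the same grasp; the last joint's range is limited). The gripper opens to 85 mm and grips with 20 to 120 N. Pads are 22 mm wide; open, the fingers measure 114 mm over their backs; the gripper's body (76 mm by 85 mm) begins 54 mm behind the grasp point. The pads swing forward as they close: fully open they stand 13 mm farther back than shut.
Start: joints at [-1.319, 0.423, 1.63, -0, 1.089, -0.019], TCP at [167.208, -602.201, 231.319] pointing down, gripper open.
Joint ranges: [-3, 3], [-0.9, 2.11], [0.09, 2.58], [-1.31, 4.45], [0.11, 2.69], [-2.54, 2.54]. Speed limits (rad/s): [2.39, 2.39, 3.01, 3.14, 3.14, 3.14].

INTERFACE

Orientations are given as a unit quaternion [x, y, z, w].
In Python, from bench import robot gives the robot as it stands.
- The arm moves only by the tool jog_arm, never from a script. Its argument "deltas" is a list of rows, each an object with "hand": the opening in per cent of the stroke, from 0 (shut) to 100 (fully open); "offset": the shift along the world's x, y, z as a fraction of full scale, a list of three; "angular": the turn, a rotation vector about the world's x, y, z as a fraction of full scale, a list of three. In form: [{"hand": hand, "offset": [tx, ty, tz], "angular": [ax, ay, az]}, ...]. A call has 1 to 12 rows; each row shifts and turns the commanded pose from where the row before left it; what a row does not reach is not made up. Full scale, the value 1, is 0.3 m for a shift and 180 degrees for a turn. A row lasts 1/10 s, in which the tool goes at most 50 mm and 8.59 degrees, less where a joint would pass 70% of its speed; a pose out of reach is approached as far as the arm can. A call with a number of a shift or a turn outside -1 to 1 is refused whole. A call with a gripper value outside its range is refused whole. The fingers move at their own pace and stop on an object; the grip force is fixed at half the most. Time passes only in rows, so rows that do not move let the fingers close. It gives the time, the measured TCP pose, the force, the opening and the grip force at its end, in the units of the state.
- robot.observe(): the state, without advancing time (a new reading comes with each control period).
- robot.camera(name): name is "scene" or "top" or "wrist"; returns the picture (420x560x3 uint8, blue, green, red); there is no depth.
- robot.camera_model(name): a dict with "K" (3x3 intrinsics, pixels), "R" (3x3) and "t" (3): a world point X has camera coordinates R X + t. Camera axes: x right, y down, z forward; pixel columns grow to the right and rows downward; lengths in mm; the calibration is good to about 2 mm. The wrist camera is an equidistant fisheye: a pixel r from the principal point sees the ray r / f radians off the axis. A picture is of the moment at which its call begins: read the wrist's pose just before it. camera_model takes no time and is no camera call; for the wrist camera it gives the pose at the moment of the call.
- robot.job_done(): hands the job in; it is judged then, once.
The state is a dict: "clock": time; "joint_pos": joint angles; "dq": joint speeds; "tau": joint torques, N m; "ee_pos": TCP position; "ee_rot": TCP orientation; "wrist_force": force on the tool from outside, world axes, zero at the start; "wrist_torque": the same for the moment, N m; "finger_gap": finger opening in mm; "gripper_force": force on a finger pad.
Only numpy, scipy, OpenCV 4.12 (cv2) and the standard library are available. Lean on these libraries where they do the work, as an engineer would, in place of code of your own. Each camera call takes 0.05 s, during which the arm holds its last target. There are 200 camera calls.

TASK

Load the press: set the yellow strip down lengthwise on the packing at the open infeed end of the jig, lowering it gently until you feel it touch because the packing depth changes from job to job, and let go of it. Then take the orange push stick and use it to feed the strip along the guide channel, past the sprung brass plunger and under the ram, until the strip is right up against the red stop; the stop is only clamped finger-tight and must not be pushed off its setting, and the gripper must not hold or push the strip once it is in the channel. Finally draw the stick out and lay it back on the bench, leaving the other things where they are.

Things in the scene. Friction and masses are not known exactly. Their poses are not given: they have to be found in the camera images.
- press: Green arbor press fixed to the bench; a feed jig crosses its base. Origin: bench level under the ram axis. Axes: z up, x to the column (away from the robot), y along the channel in the feed direction. In this frame, mm: base x -60..140, y -55..55, z to 35; ram foot z 110; head x -36..125, y -25..25, z 170..260, ram top 325; column x 82..128; lever on +y side, top z 366.
- infeed (a point): Jig's open infeed, where the strip is set down: middle of the bed's top face (47 mm above the bench; bed 85 wide), 180 mm before the ram axis, axes as the press. Open both sides from 60 mm before to 40 mm after this point. Brown packing 27 wide lies along the bed's whole middle, 3 to 15 mm deep in all; the depth differs each time and is not measured: feel for it.
- mouth (a point): Entry of the guide channel at bed height, mid-channel, 115 mm before the ram axis, axes as the press. From here the channel runs 215 mm along +y, 32 mm wide, between steel rails 14 thick and 25 high. Before this point the mouth flares, to about 54 wide 25 mm before it. A strip fed to the stop lies in this channel.
- plunger_seat (a point): Mid-channel at bed height, level with the brass plunger in the near (-x) rail, 15 mm before the ram axis, axes as the press. Its round nose (12 mm radius) stands 4 mm into the channel, sprung (4.8 N + 0.8 N/mm). As the strip's front comes within 10 mm of this line the push rises by up to about 14 N, then a sliding drag of about 4 to 9 N stays.
- stop_zone (a point): Mid-channel at bed height, 25 mm past the ram axis, axes as the press: the nearest place where the red stop's face can be. The stop (29 wide, 24 long, 24 high, black thumbscrew on top) is set somewhere from here to 25 mm further along +y, differently each time and not measured: feel for it. It slips off its setting if pushed with more than about 24 N.
- strip_center (a point): Centre of the loose yellow plastic strip, 30 (x) by 80 (y, its length) by 9 (z) mm, about 35 g, with three black pilot holes; lies flat on the bench at the start, 4.5 mm under this point. Either end may go first.
- stick_handle (a point): Centre of the handle of the loose orange push stick (about 110 g): an upright block 16 (x) by 60 (y) by 50 (z) mm, from 10 to 60 mm above the stick's underside, this point 36 mm above the underside. Its sole is a straight bar 24 wide (x), 10 high, running along y from 50 mm behind this point to 160 mm ahead of it. It stands on its sole on the bench at the start. +y points to the nose.
- stick_nose (a point): Middle of the square front end of the push stick's sole (face 24 wide, 10 high; 5 mm above the underside), 160 mm ahead of and 31 mm below the handle point; this end pushes the strip. Axes as the handle's.
- servo: Bystander: black hobby servo, 54 x 20 x 36 mm, with a blue wheel of 60 mm diameter; origin under its middle.
- chassis: Bystander: brown hardboard buggy chassis, 120 x 170 mm, 4 thick, carrying a servo and blue wheel, 60 high; origin under its middle.
- tin: Bystander: steel dish, 72 mm across, 35 high; origin under its middle.
- gluegun: Bystander: green glue gun lying on its side, about 280 mm with its glue stick, 40 high; origin under the barrel.
Not all that is in view belongs to the job. Of the things that look like the part that bears stick_handle, take the one that is farthest to the robot's left at the start. There is more than one size of the part that bears strip_center; the job needs the smaller.

How it is judged (in metres and radians):
On the way, in this order (a step that is already met when the one before it is completed fails the run):
1. the strip lies flat and lengthwise on the packing at the infeed, let go (x of strip_center in the frame of press between -0.014 and 0.014 m and y of strip_center in the frame of press between -0.225 and -0.13 m and z of strip_center in the frame of press between 0.051 and 0.07 m and angle between the z axis of strip_center and the z axis of press, either way round below 0.1 rad and angle between the y axis of strip_center and the y axis of press, either way round below 0.25 rad and contact force between the fingers and strip below 0.1 N and linear speed of strip below 0.02 m/s), for 0.2 s.
2. the strip is up against the stop, with the push stick behind it (horizontal distance between strip_center and stop_c0 below 0.054 m and angle between the y axis of strip_center and the y axis of press, either way round below 0.08 rad and angle between the z axis of strip_center and the z axis of press, either way round below 0.1 rad and x of strip_center in the frame of press between -0.006 and 0.006 m and z of strip_center in the frame of press between 0.051 and 0.07 m and distance between stick_nose and strip_center below 0.06 m), for 0.1 s.
At the end, for the whole second after the job is handed in: The strip lies flat in the channel on the packing with its front end within 2 mm of the red stop, the stop is within 2 mm of its setting, the push stick lies on the bench clear of the press, and all is released and at rest (horizontal distance between strip_center and stop_c0 below 0.054 m and angle between the y axis of strip_center and the y axis of press, either way round below 0.08 rad and angle between the z axis of strip_center and the z axis of press, either way round below 0.1 rad and x of strip_center in the frame of press between -0.006 and 0.006 m and z of strip_center in the frame of press between 0.051 and 0.07 m and distance of stop_c0 from where it was at the start of the episode below 0.002 m and linear speed of each of strip, stick below 0.02 m/s and height (world z) of stick_handle below 0.045 m and height (world z) of stick_nose below 0.02 m and contact force between stick and press below 0.1 N); the robot touches nothing.
It fails at once if the stop is pushed more than 2 mm off its setting (distance of stop_c0 from where it was at the start of the episode above 0.002 m).
It fails at once if the gripper touches the strip once it is in the channel (x of strip_center in the frame of press between -0.03 and 0.03 m and y of strip_center in the frame of press between -0.125 and 0.1 m and z of strip_center in the frame of press below 0.073 m and contact force between the fingers and strip above 0.5 N).
It fails at once if the strip is dropped or flung on the jig (loose there at more than 0.3 m/s) (x of strip_center in the frame of press between -0.05 and 0.05 m and y of strip_center in the frame of press between -0.26 and 0.1 m and z of strip_center in the frame of press between 0.045 and 0.09 m and contact force between the fingers and strip below 0.05 N and linear speed of strip above 0.3 m/s).
It fails at once if the strip is pressed onto the packing with more than 50 N (contact force between strip and packing_c0 above 50 N).
It fails at once if a bystander (servo, chassis, dish, glue gun) is moved more than 30 mm (distance of any of servo, chassis, tin, gluegun from where it was at the start of the episode above 0.03 m).
It also fails if it takes over 72 s, if anything falls off the work surface, if the arm or the gripper's body presses on something with over 40 N, if the wrist force passes 120 N, or if a joint passes its speed limit or range.

## Working session

There is one attempt and no reset: what is moved stays moved. The work goes in short steps, Python scripts to look and compute and a tool call to move; the robot and the scene stay as the last step left them, time stands still between calls to the robot, and variables do not carry over. Pictures are saved under pics/ and viewed, at most 10 in all, crops included, and the job is handed in when it is done.

Besides the shell and the picture viewer there is one more tool, called as name([rows], argument=value, ...), one row to a line, values as JSON. jog_arm: Moves the arm, as the interface text tells. Shift numbers are shares of 0.3 m and turn numbers shares of 180 degrees, none past 1 either way. Its arguments: {"type":"object","properties":{"deltas":{"type":"array"}},"required":["deltas"]}

```bash
mkdir -p pics; python3 - <<'E'
from bench import robot
import cv2
for n in("scene","top"):
    cv2.imwrite(f"pics/{n}0.png",robot.camera(n)); m=robot.camera_model(n); print(n,m)
print(robot.observe())
E
```

```text
scene {'K': array([[521.6403827 ,   0.        , 272.48934342],
       [  0.        , 521.6403827 , 210.72131443],
       [  0.        ,   0.        ,   1.        ]]), 'R': array([[ 0.04425538,  0.99897071,  0.00994918],
       [ 0.89103688, -0.03496634, -0.45258219],
       [-0.45176846,  0.02889429, -0.89166719]]), 't': array([ -36.9100372 , -450.68365107, 1602.52376519])}
top {'K': array([[425.82343774,   0.        , 276.3285529 ],
       [  0.        , 425.82343774, 210.61528798],
       [  0.        ,   0.        ,   1.        ]]), 'R': array([[ 0.0191353 , -0.99976918, -0.00976895],
       [-0.9916618 , -0.01773291, -0.12764174],
       [ 0.12743905,  0.01212996, -0.99177223]]), 't': array([  -4.42267846,  534.54397388, 1090.3920195 ])}
{'clock': 0.1, 'joint_pos': array([-1.31897757e+00,  4.23786575e-01,  1.63059830e+00, -6.16290043e-05,
        1.08859044e+00, -1.89923687e-02]), 'dq': array([ 0.00205877, -0.0015099 , -0.00073941,  0.00020408, -0.0019809 ,
       -0.00067634]), 'tau': array([-1.05477084e-03, -5.58424258e+01, -2.82445729e+01, -7.66282074e-05,
        3.02008899e-03, -1.15956593e-05]), 'ee_pos': array([ 167.08841253, -601.74809142,  230.61558805]), 'ee_rot': array([ 9.90844496e-01,  1.35006316e-01, -1.07404575e-04, -6.83481366e-04]), 'wrist_force': array([ 0.33108485, -0.09824802, -0.08527317]), 'wrist_torque': array([-0.04271745, -0.04936359, -0.04018594]), 'gripper_force': 0.0, 'finger_gap': 85.29333398445112}
```

View pics/scene0.png

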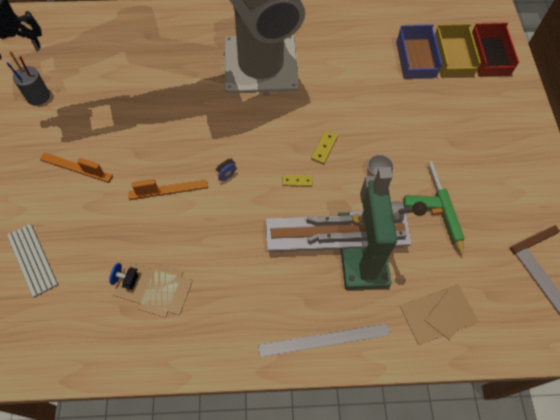

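View pics/top0.png

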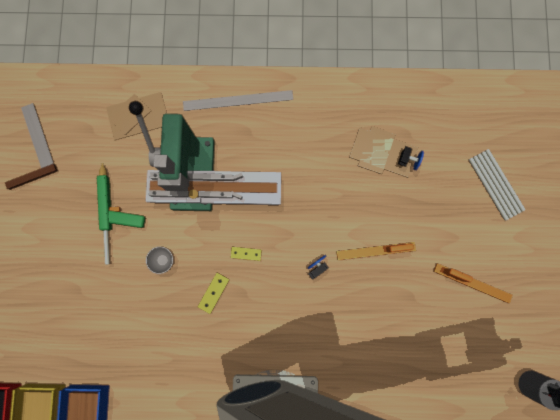

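Candidate sticks are at scene (168,188) and (75,167), or top (375,250) and (472,282). The first is farther to robot-left (+y), so I choose it. Its nose points +y, at top (337,255). Candidate strips are at scene (298,181) and (325,147), or top (246,253) and (213,293). I choose the smaller one, at scene (298,181). The jig infeed end is at top (281,188). I'll check these in enlarged crops.

```bash
python3 - <<'E'
import cv2,numpy as np
s=cv2.imread("pics/scene0.png");t=cv2.imread("pics/top0.png")
def crop(im,x,y,w,h,k):
    c=cv2.resize(im[y:y+h,x:x+w],None,fx=k,fy=k,interpolation=cv2.INTER_CUBIC)
    for i in range(0,w,10):
        cv2.line(c,(i*k,0),(i*k,8 if i%50 else 16),(255,255,255),1)
        if i%20==0: cv2.putText(c,str(x+i),(i*k+1,18),0,.33,(0,0,0),1)
    for j in range(0,h,10):
        cv2.line(c,(0,j*k),(8,j*k),(255,255,255),1)
        if j%20==0: cv2.putText(c,str(y+j),(9,j*k+4),0,.33,(0,0,0),1)
    return c
a=crop(s,260,165,160,75,5)[:,:800]; b=crop(t,140,165,160,45,5)
cv2.imwrite("pics/jig.png",np.vstack([a[:370],b]))
a=crop(s,120,170,100,35,8); b=crop(t,330,235,100,35,8)
cv2.imwrite("pics/stick.png",np.vstack([a,b]))
E
```

```text
(no output)
```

View pics/jig.png

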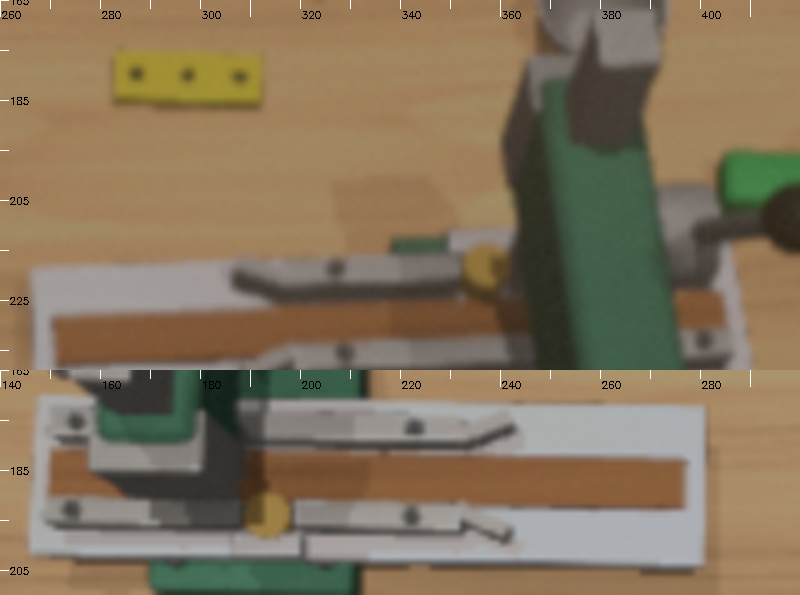

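View pics/stick.png

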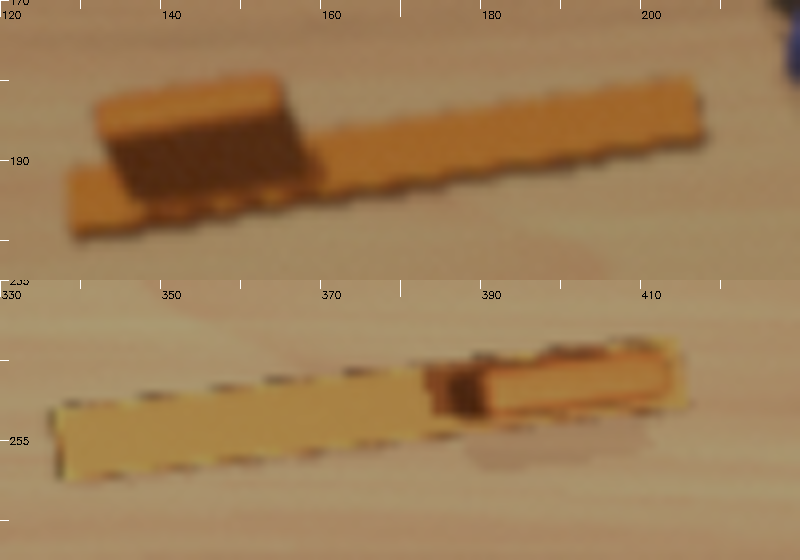

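The strip holes are at scene (287.4,179.8), (297.6,180) and (308,180.4). The bed's infeed corners are at top (281,172.2) and (280.6,204.2), and the packing's end is at top (276.9,187.8) and scene (271,232.7). The stick's handle top centre is at top (402.5,247.2) and scene (143.8,183.1). Its nose top is at top (337.2,255.6) and scene (206.9,183.8).

```bash
cat > h.py <<'E'
import cv2,numpy as np
from bench import robot
def ray(n,p):
    m=robot.camera_model(n);d=np.linalg.inv(m["K"])@[*p,1.];return -m["R"].T@m["t"],m["R"].T@d
def onz(n,p,z):
    o,d=ray(n,p);return o+d*(z-o[2])/d[2]
def tri(a,b):
    A=[];B=[]
    rs=[ray("scene",a),ray("top",b)]
    A=np.array([[rs[0][1],-rs[1][1]]])[0].T
    s=np.linalg.lstsq(A,rs[1][0]-rs[0][0],rcond=None)[0]
    P,Q=rs[0][0]+s[0]*rs[0][1],rs[1][0]+s[1]*rs[1][1]
    return (P+Q)/2,np.linalg.norm(P-Q)
E
python3 - <<'E'
from h import *
np.set_printoptions(precision=1,suppress=True)
s=cv2.imread("pics/scene0.png");t=cv2.imread("pics/top0.png")
for n,im,c in(("scene",s,(298,181)),("top",t,(246,253))):
    m=cv2.inRange(cv2.cvtColor(im,cv2.COLOR_BGR2HSV),(23,130,60),(36,255,255))
    k,l,st,ce=cv2.connectedComponentsWithStats(cv2.morphologyEx(m,cv2.MORPH_CLOSE,np.ones((5,5))))
    i=min(range(1,k),key=lambda j:np.hypot(*(ce[j]-c)))
    ys,xs=np.where(l==i);r=cv2.minAreaRect(np.c_[xs,ys].astype(np.float32));print(n,st[i],ce[i],r)
    print("z9",onz(n,ce[i],9))
    bp=cv2.boxPoints(r);print(np.array([onz(n,p,9) for p in bp]))
print("holes",[onz("scene",p,9) for p in((287.4,179.8),(297.6,180),(308,180.4))])
print("handle",tri((143.8,183.1),(402.5,247.2)),onz("scene",(143.8,183.1),60),onz("top",(402.5,247.2),60))
print("nose",tri((206.9,183.8),(337.2,255.6)),onz("scene",(206.9,183.8),10),onz("top",(337.2,255.6),10))
print("rear",tri((128.8,195),(415.4,246.5)))
print("bed",onz("top",(281,172.2),47),onz("top",(280.6,204.2),47),onz("scene",(266,218.6),47),tri((266,218.6),(280.6,204.2)))
print("pack",tri((271.2,232.7),(276.9,187.8)),[onz("top",p,55) for p in((277,183),(276.8,192.6),(150,181),(150,190.5))], onz("scene",(271.2,232.7),55))
print("far",onz("top",(147.5,171),47),onz("top",(145.5,202),47))
print("flare",[onz("top",p,72) for p in((242.5,250/5),(242,541/5))])
E
```

```text
scene [283 175  29  11 291] [297.  180.2] ((297.0, 180.0), (10.0, 28.0), 90.0)
z9 [421.2  84.4   9. ]
[[403.6  47.5   9. ]
 [406.5 123.4   9. ]
 [437.6 121.    9. ]
 [434.7  45.8   9. ]]
top [231 247  30  14 322] [245.2 253.2] ((245.5246124267578, 253.22952270507812), (29.876794815063477, 11.226430892944336), 5.19442892074585)
z9 [421.7  86.6   9. ]
[[409.7 126.5   9. ]
 [439.4 124.8   9. ]
 [433.7  45.    9. ]
 [404.   47.    9. ]]
holes [array([419.1,  58.5,   9. ]), array([420.8,  86. ,   9. ]), array([423.1, 114. ,   9. ])]
handle (array([ 443.3, -316.2,   58.7]), np.float64(3.515908592892378)) [ 444.4 -314.1   60. ] [ 443.1 -317.6   60. ]
nose (array([ 420.1, -158.8,    3.9]), np.float64(0.6489438784609866)) [ 423.7 -157.8   10. ] [ 420.  -158.4   10. ]
rear (array([ 448.2, -365.6,    7.4]), np.float64(2.533803738370047))
bed [635.4  -5.1  47. ] [550.   -5.5  47. ] [551.7  -4.3  47. ] (array([550.4,  -4.9,  44.3]), np.float64(1.281359510496036))
pack (array([592.8,   6. ,  50.6]), np.float64(2.0641563282118156)) [array([604.7,   4.9,  55. ]), array([579.2,   4.9,  55. ]), array([604.2, 338. ,  55. ]), array([579. , 336.6,  55. ])] [594.8   6.9  55. ]
far [632.6 348.8  47. ] [549.6 349.2  47. ]
flare [array([962.6, 104.1,  72. ]), array([800.1, 100.7,  72. ])]
```

```bash
python3 - <<'E'
from h import *
np.set_printoptions(precision=1,suppress=True)
print("flaretips(-140)",[onz("top",p,72) for p in((242.5,176.5),(242,199))])
print("mouth(-115)",[onz("top",p,72) for p in((234,179.5),(232,196))])
print("railend(100)",[onz("top",p,72) for p in((149.4,194),(150,176))])
print("plunger(-15)",onz("top",(193.6,193.5),60),onz("scene",(356.5,218),66))
print("base y-55,55",onz("top",(211.6,206.5),35),onz("top",(170,206.5),35))
E
```

```text
flaretips(-140) [array([616.9,  94. ,  72. ]), array([558.1,  93.5,  72. ])]
mouth(-115) [array([608.6, 115.7,  72. ]), array([565.4, 119.5,  72. ])]
railend(100) [array([566.9, 332.3,  72. ]), array([614.1, 333.4,  72. ])]
plunger(-15) [572.2 221.   60. ] [568.2 219.6  66. ]
base y-55,55 [542.4 177.   35. ] [540.4 287.3  35. ]
```

jog_arm([
  {"hand":60,"offset":[0.12,0.1,0],"angular":[0,0,0.046]},
  {"hand":60,"offset":[0.12,0.1,0],"angular":[0,0,0.046]},
  {"hand":60,"offset":[0.12,0.1,0],"angular":[0,0,0.046]},
  {"hand":60,"offset":[0.12,0.1,0],"angular":[0,0,0.046]},
  {"hand":60,"offset":[0.1,0.12,0],"angular":[0,0,0.046]},
  {"hand":60,"offset":[0.1,0.12,0],"angular":[0,0,0.046]},
  {"hand":60,"offset":[0.1,0.12,0],"angular":[0,0,0.046]},
  {"hand":60,"offset":[0.06,0.15,0],"angular":[0,0,0.046]},
  {"hand":60,"offset":[0,0.16,0],"angular":[0,0,0.023]},
  {"hand":60,"offset":[0,0.16,0],"angular":[0,0,0]},
  {"hand":60,"offset":[0,0.16,0],"angular":[0,0,0]},
  {"hand":60,"offset":[0,0.16,0],"angular":[0,0,0]},
])

```text
clock: 1.3
ee_pos: [418.7, -135.3, 231.2]
ee_rot: [0.732, 0.681, -0.0, -0.0]
wrist_force: [0.9, -0.1, 0.2]
finger_gap: 51.2
gripper_force: 0.0
```

jog_arm([
  {"hand":55,"offset":[0.01,0.16,-0.1],"angular":[0,0,0]},
  {"hand":55,"offset":[0,0.16,-0.1],"angular":[0,0,0]},
  {"hand":55,"offset":[0,0.16,-0.12],"angular":[0,0,0]},
  {"hand":55,"offset":[0,0.16,-0.1],"angular":[0,0,0]},
  {"hand":55,"offset":[0,0.097,-0.05],"angular":[0,0,0]},
  {"hand":55,"offset":[0,0,-0.05],"angular":[0,0,0]},
  {"hand":55,"offset":[0,0,0],"angular":[0,0,0]},
  {"hand":55,"offset":[0,0,0],"angular":[0,0,0]},
])

```text
clock: 2.1
ee_pos: [421.6, 58.9, 91.8]
ee_rot: [0.732, 0.681, -0.0, -0.0]
wrist_force: [0.3, -0.7, 1.1]
finger_gap: 46.8
gripper_force: 0.0
```

```bash
python3 - <<'E'
from h import *
m=robot.camera_model("wrist");im=robot.camera("wrist");cv2.imwrite("pics/w1.png",im);print(m,robot.observe()["ee_pos"])
E
```

```text
{'K': array([[325.1922621 ,   0.        , 284.53303202],
       [  0.        , 325.1922621 , 205.34116932],
       [  0.        ,   0.        ,   1.        ]]), 'R': array([[ 0.9974385 , -0.07151027, -0.00165083],
       [-0.0679972 , -0.95509507,  0.28839173],
       [-0.02219967, -0.28754076, -0.95751109]]), 't': array([-416.60273537,   87.43560269,  272.00933915])} [422.04189372  58.68556885  92.24842338]
```

View pics/w1.png

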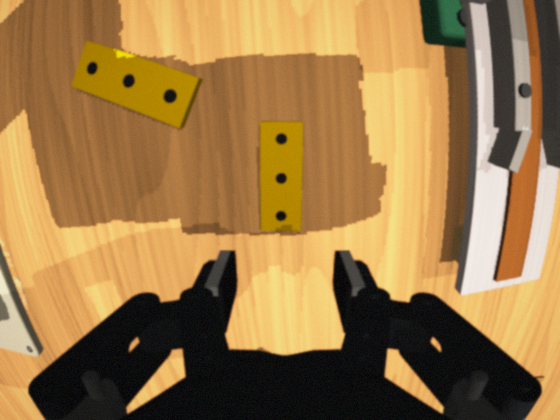

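The wrist view shows the small strip square between the fingers, with holes at (281,139), (281,178) and (281,216). The larger strip is at (135,82). The jig lies to the right, with its packing end at (510,278).

```bash
cat >> h.py <<'E'
def wz(m,p,z):
    K=m["K"];v=np.array([(p[0]-K[0,2])/K[0,0],(p[1]-K[1,2])/K[1,1]]);th=np.linalg.norm(v)
    d=m["R"].T@np.r_[v/th*np.sin(th),np.cos(th)];o=-m["R"].T@m["t"];return o+d*(z-o[2])/d[2]
E
python3 - <<'E'
from h import *
m=robot.camera_model("wrist")
for p in((281,139),(281,178),(281,216)):print(wz(m,p,9).round(1))
print([wz(m,p,z).round(1) for p,z in(((498,278),50),((523,278),50),((460,293),47),((541,280),47))])
E
```

```text
[423.9 111.9   9. ]
[421.8  84.3   9. ]
[419.7  55.9   9. ]
[array([584.3,   5.7,  50. ]), array([6.131e+02, 5.000e-01, 5.000e+01]), array([551.6,  -3.7,  47. ]), array([640.8,  -8.3,  47. ])]
```

jog_arm([
  {"hand":48,"offset":[0,0.088,-0.1],"angular":[0,0,0]},
  {"hand":48,"offset":[0,0,-0.1],"angular":[0,0,0]},
  {"hand":48,"offset":[0,0,-0.07],"angular":[0,0,0]},
  {"hand":48,"offset":[0,0,-0.02],"angular":[0,0,0]},
  {"hand":48,"offset":[0,0,-0.003],"angular":[0,0,0]},
  {"hand":48,"offset":[0,0,-0.003],"angular":[0,0,0]},
  {"hand":48,"offset":[0,0,0],"angular":[0,0,0]},
])

```text
clock: 2.85
ee_pos: [422.7, 85.3, 4.1]
ee_rot: [0.732, 0.681, 0.001, 0.001]
wrist_force: [0.3, 0.8, -0.6]
finger_gap: 40.9
gripper_force: 0.0
```

jog_arm([
  {"hand":48,"offset":[0,0,-0.003],"angular":[0,0,0]},
  {"hand":48,"offset":[0,0,-0.003],"angular":[0,0,0]},
  {"hand":48,"offset":[0,0,-0.003],"angular":[0,0,0]},
  {"hand":48,"offset":[0,0,0],"angular":[0,0,0]},
  {"hand":25,"offset":[0,0,0],"angular":[0,0,0]},
  {"hand":25,"offset":[0,0,0],"angular":[0,0,0]},
  {"hand":25,"offset":[0,0,0],"angular":[0,0,0]},
  {"hand":25,"offset":[0,0,0],"angular":[0,0,0]},
  {"hand":25,"offset":[0,0,0],"angular":[0,0,0]},
])

```text
clock: 3.75
ee_pos: [421.8, 85.4, 0.7]
ee_rot: [0.732, 0.681, -0.0, -0.0]
wrist_force: [-1.3, -0.5, 6.9]
finger_gap: 28.1
gripper_force: 59.1
```

jog_arm([
  {"hand":25,"offset":[0,0,0.05],"angular":[0,0,0]},
  {"hand":25,"offset":[0,0,0.12],"angular":[0,0,0]},
  {"hand":25,"offset":[0,0,0.13],"angular":[0,0,0.0244]},
  {"hand":25,"offset":[0.12,-0.025,0],"angular":[0,0,0]},
  {"hand":25,"offset":[0.13,-0.025,0],"angular":[0,0,0]},
  {"hand":25,"offset":[0.13,-0.025,0],"angular":[0,0,0]},
  {"hand":25,"offset":[0.12,-0.025,0],"angular":[0,0,0]},
  {"hand":25,"offset":[0.067,-0.025,0],"angular":[0,0,0]},
  {"hand":25,"offset":[0,0,-0.04],"angular":[0,0,0]},
  {"hand":25,"offset":[0,0,0],"angular":[0,0,0]},
  {"hand":25,"offset":[0,0,0],"angular":[0,0,0]},
])

```text
clock: 4.85
ee_pos: [589.6, 48.2, 77.2]
ee_rot: [0.705, 0.709, -0.001, -0.001]
wrist_force: [0.3, 0.1, -0.3]
finger_gap: 27.8
gripper_force: 59.7
```

```bash
python3 - <<'E'
from h import *
im=robot.camera("wrist");o=robot.observe()
cv2.imwrite("pics/w2.png",im);print(o["ee_pos"],o["wrist_force"],robot.camera_model("wrist"))
E
```

```text
[590.05165178  48.29083322  77.71036734] [ 0.14043336  0.01408155 -0.06120017] {'K': array([[325.1922621 ,   0.        , 284.53303202],
       [  0.        , 325.1922621 , 205.34116932],
       [  0.        ,   0.        ,   1.        ]]), 'R': array([[ 0.99997986,  0.00546671, -0.00322446],
       [ 0.00616407, -0.95754977,  0.28820208],
       [-0.00151206, -0.28821615, -0.95756418]]), 't': array([-590.46986362,   49.12796914,  246.99705525])}
```

View pics/w2.png

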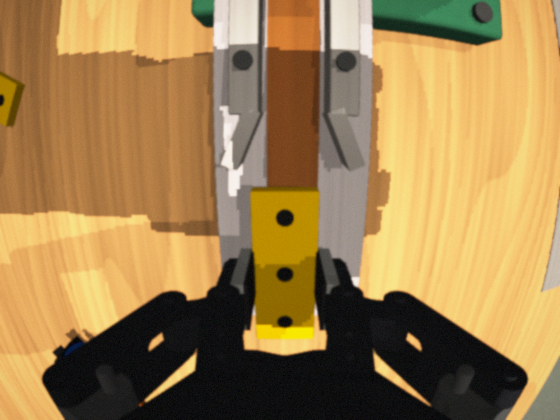

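The strip is held square. The packing's edges are at (267,150) and (319,150), and the rail screws at (242,60) and (345,61). The channel sits slightly to the right, toward +x.

```bash
python3 - <<'E'
from h import *
m=robot.camera_model("wrist")
for p,z in(((267,150),53),((319,150),53),((267,90),53),((320,90),53),((242,60),72),((345,61),72),((222,210),47),((365,210),47)):print(p,wz(m,p,z).round(1))
E
```

```text
(267, 150) [581.  100.9  53. ]
(319, 150) [608.  101.1  53. ]
(267, 90) [581.1 131.9  53. ]
(320, 90) [607.9 132.2  53. ]
(242, 60) [570.8 144.9  72. ]
(345, 61) [617.2 145.   72. ]
(222, 210) [554.8  66.3  47. ]
(365, 210) [636.2  66.8  47. ]
```

jog_arm([
  {"hand":25,"offset":[0.0133,0,-0.02],"angular":[0,0,0]},
  {"hand":25,"offset":[0,0,-0.02],"angular":[0,0,0]},
  {"hand":25,"offset":[0,0,-0.004],"angular":[0,0,0]},
  {"hand":25,"offset":[0,0,-0.004],"angular":[0,0,0]},
  {"hand":25,"offset":[0,0,0],"angular":[0,0,0]},
  {"hand":25,"offset":[0,0,0],"angular":[0,0,0]},
])

```text
clock: 5.5
ee_pos: [596.0, 47.9, 64.1]
ee_rot: [0.705, 0.709, 0.0, 0.0]
wrist_force: [0.4, 0.1, -0.2]
finger_gap: 28.0
gripper_force: 59.7
```

jog_arm([
  {"hand":25,"offset":[0,0,-0.0033],"angular":[0,0,0]},
  {"hand":25,"offset":[0,0,-0.0033],"angular":[0,0,0]},
  {"hand":25,"offset":[0,0,0],"angular":[0,0,0]},
])

```text
clock: 5.8
ee_pos: [595.9, 47.9, 61.9]
ee_rot: [0.705, 0.709, -0.0, -0.0]
wrist_force: [-0.3, -0.2, 0.9]
finger_gap: 27.9
gripper_force: 59.7
```

jog_arm([
  {"hand":25,"offset":[-0.005,0,-0.0033],"angular":[0,0,0]},
  {"hand":25,"offset":[0,0,-0.0033],"angular":[0,0,0]},
  {"hand":25,"offset":[0,0,0],"angular":[0,0,0]},
])

```text
clock: 6.1
ee_pos: [594.2, 47.9, 59.8]
ee_rot: [0.705, 0.709, -0.0, -0.0]
wrist_force: [0.5, 0.1, 0.9]
finger_gap: 28.1
gripper_force: 59.7
```

jog_arm([
  {"hand":25,"offset":[0,0,-0.0033],"angular":[0,0,0]},
  {"hand":25,"offset":[0,0,-0.0017],"angular":[0,0,0]},
  {"hand":25,"offset":[0,0,0],"angular":[0,0,0]},
])

```text
clock: 6.4
ee_pos: [594.4, 47.9, 58.4]
ee_rot: [0.705, 0.709, -0.0, -0.0]
wrist_force: [0.0, 0.6, -0.7]
finger_gap: 28.1
gripper_force: 59.7
```

jog_arm([
  {"hand":25,"offset":[0,0,-0.0033],"angular":[0,0,0]},
  {"hand":25,"offset":[0,0,-0.0017],"angular":[0,0,0]},
  {"hand":25,"offset":[0,0,0],"angular":[0,0,0]},
])

```text
clock: 6.7
ee_pos: [594.4, 47.9, 56.9]
ee_rot: [0.705, 0.709, -0.0, -0.0]
wrist_force: [0.1, 0.5, -0.5]
finger_gap: 27.9
gripper_force: 59.7
```

jog_arm([
  {"hand":25,"offset":[0,0,-0.0033],"angular":[0,0,0]},
  {"hand":25,"offset":[0,0,-0.0017],"angular":[0,0,0]},
  {"hand":25,"offset":[0,0,0],"angular":[0,0,0]},
])

```text
clock: 7.0
ee_pos: [594.4, 47.9, 55.4]
ee_rot: [0.705, 0.709, -0.0, -0.0]
wrist_force: [-0.1, 0.7, -0.6]
finger_gap: 27.8
gripper_force: 59.7
```

jog_arm([
  {"hand":25,"offset":[0,0,-0.0033],"angular":[0,0,0]},
  {"hand":25,"offset":[0,0,0],"angular":[0,0,0]},
])

```text
clock: 7.2
ee_pos: [594.4, 47.9, 54.4]
ee_rot: [0.705, 0.709, -0.0, -0.0]
wrist_force: [-0.2, -0.4, 0.3]
finger_gap: 27.8
gripper_force: 59.7
```

jog_arm([
  {"hand":25,"offset":[0,0,-0.0033],"angular":[0,0,0]},
  {"hand":25,"offset":[0,0,0],"angular":[0,0,0]},
])

```text
clock: 7.4
ee_pos: [594.3, 47.9, 53.4]
ee_rot: [0.705, 0.709, -0.0, -0.0]
wrist_force: [0.8, -0.9, -0.7]
finger_gap: 28.1
gripper_force: 59.7
```

jog_arm([
  {"hand":25,"offset":[0,0,-0.0033],"angular":[0,0,0]},
  {"hand":25,"offset":[0,0,0],"angular":[0,0,0]},
])

```text
clock: 7.6
ee_pos: [594.5, 47.9, 52.5]
ee_rot: [0.705, 0.709, 0.0, 0.0]
wrist_force: [0.2, -0.4, -0.8]
finger_gap: 28.2
gripper_force: 59.7
```

jog_arm([
  {"hand":25,"offset":[0,0,-0.0033],"angular":[0,0,0]},
  {"hand":25,"offset":[0,0,0],"angular":[0,0,0]},
])

```text
clock: 7.8
ee_pos: [594.5, 47.9, 52.4]
ee_rot: [0.705, 0.709, 0.0, 0.0]
wrist_force: [-2.7, -0.6, 9.1]
finger_gap: 28.1
gripper_force: 60.8
```

jog_arm([
  {"hand":25,"offset":[0,0,-0.0025],"angular":[0,0,0]},
  {"hand":25,"offset":[0,0,0],"angular":[0,0,0]},
])

```text
clock: 8.0
ee_pos: [594.5, 47.9, 52.4]
ee_rot: [0.705, 0.709, 0.0, 0.0]
wrist_force: [-5.8, -0.7, 16.2]
finger_gap: 27.9
gripper_force: 61.6
```

jog_arm([
  {"hand":25,"offset":[0,0,0.005],"angular":[0,0,0]},
  {"hand":28,"offset":[0,0,0],"angular":[0,0,0]},
  {"hand":34,"offset":[0,0,0],"angular":[0,0,0]},
  {"hand":42,"offset":[0,0,0],"angular":[0,0,0]},
  {"hand":48,"offset":[0,0,0],"angular":[0,0,0]},
  {"hand":50,"offset":[0,0,0],"angular":[0,0,0]},
  {"hand":50,"offset":[0,0,0.02],"angular":[0,0,0]},
  {"hand":50,"offset":[0,0,0.05],"angular":[0,0,0]},
  {"hand":50,"offset":[0,-0.05,0.15],"angular":[0,0,0]},
  {"hand":50,"offset":[0,-0.1,0.1],"angular":[0,0,0]},
])

```text
clock: 9.0
ee_pos: [595.3, 3.9, 151.4]
ee_rot: [0.704, 0.71, 0.001, 0.001]
wrist_force: [0.5, -1.6, 0.2]
finger_gap: 42.6
gripper_force: 0.0
```

```bash
python3 - <<'E'
from h import *
im=robot.camera("wrist");o=robot.observe();m=robot.camera_model("wrist")
cv2.imwrite("pics/w3.png",im);print(o["ee_pos"],o["finger_gap"],m)
E
```

```text
[597.97975361  -0.73549512 156.19972521] 42.741758642486076 {'K': array([[325.1922621 ,   0.        , 284.53303202],
       [  0.        , 325.1922621 , 205.34116932],
       [  0.        ,   0.        ,   1.        ]]), 'R': array([[ 0.99994596,  0.00554171,  0.008796  ],
       [ 0.00275408, -0.95705827,  0.28988253],
       [ 0.01002472, -0.28984264, -0.95702181]]), 't': array([-599.77421815,  -18.66944546,  301.07491706])}
```

View pics/w3.png

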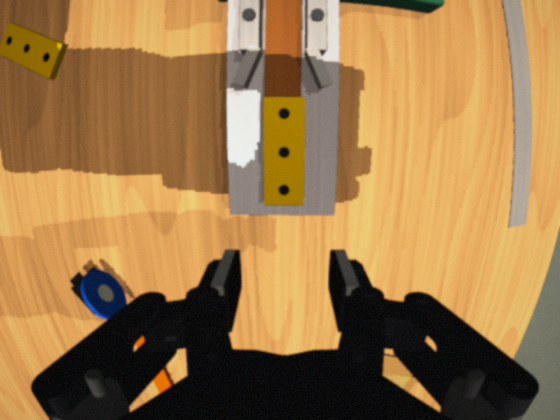

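The strip lies square on the packing at the infeed, with holes at (284,113), (284,152) and (284,190). It is clear of the fingers and centred on the channel. Next is the stick.

jog_arm([
  {"hand":55,"offset":[-0.063,-0.133,0],"angular":[0,0,0.0217]},
  {"hand":55,"offset":[-0.063,-0.133,0],"angular":[0,0,0.0217]},
  {"hand":55,"offset":[-0.063,-0.133,0],"angular":[0,0,0]},
  {"hand":55,"offset":[-0.063,-0.133,0],"angular":[0,0,0]},
  {"hand":55,"offset":[-0.063,-0.133,0],"angular":[0,0,0]},
  {"hand":55,"offset":[-0.063,-0.133,0],"angular":[0,0,0]},
  {"hand":55,"offset":[-0.063,-0.133,0],"angular":[0,0,0]},
  {"hand":55,"offset":[-0.063,-0.133,0],"angular":[0,0,0]},
  {"hand":55,"offset":[0,0,-0.1],"angular":[0,0,0]},
  {"hand":55,"offset":[0,0,0],"angular":[0,0,0]},
  {"hand":55,"offset":[0,0,0],"angular":[0,0,0]},
])

```text
clock: 10.15
ee_pos: [443.0, -315.8, 118.7]
ee_rot: [0.655, 0.755, 0.0, -0.001]
wrist_force: [-0.1, -0.5, 0.4]
finger_gap: 47.4
gripper_force: 0.0
```

```bash
python3 - <<'E'
from h import *
im=robot.camera("wrist");o=robot.observe();m=robot.camera_model("wrist")
cv2.imwrite("pics/w4.png",im);print(o["ee_pos"],o["finger_gap"],m["R"],m["t"])
E
```

```text
[ 443.70075531 -315.84212827  119.21208628] 46.79066758672618 [[ 9.89923721e-01  1.41601254e-01 -3.33150688e-04]
 [ 1.35688292e-01 -9.47908594e-01  2.88197823e-01]
 [ 4.04933769e-02 -2.85339066e-01 -9.57570835e-01]] [-394.87046428 -365.05298192  163.82715788]
```

View pics/w4.png

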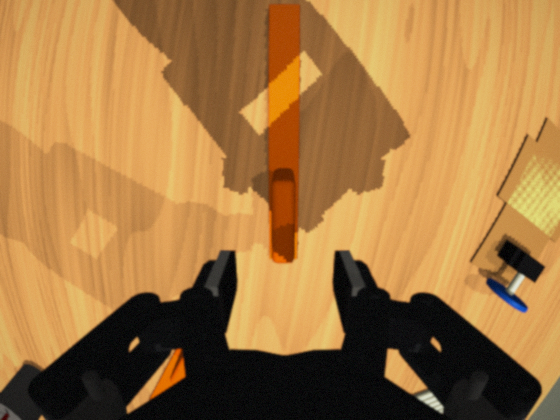

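The stick is square between the fingers, with its handle at column 284, rows 170–262, and its nose end at (284,5).

```bash
python3 - <<'E'
from h import *
m=robot.camera_model("wrist");u=np.array([-.141,.99])
for p,z in(((284,262),60),((284,181),60),((284,170),10),((284,5),10)):
    w=wz(m,p,z);print(p,w.round(1),"along from tcp",((w[:2]-[443.7,-315.8])@u).round(1))
E
```

```text
(284, 262) [ 447.8 -344.1   60. ] along from tcp -28.6
(284, 181) [ 439.7 -287.6   60. ] along from tcp 28.5
(284, 170) [ 439.9 -289.8   10. ] along from tcp 26.3
(284, 5) [ 421.3 -159.8   10. ] along from tcp 157.6
```

jog_arm([
  {"hand":55,"offset":[0,0,-0.15],"angular":[0,0,0]},
  {"hand":55,"offset":[0,0,-0.14],"angular":[0,0,0]},
  {"hand":55,"offset":[0,0,-0.033],"angular":[0,0,0]},
  {"hand":55,"offset":[0,0,0],"angular":[0,0,0]},
  {"hand":5,"offset":[0,0,0],"angular":[0,0,0]},
  {"hand":5,"offset":[0,0,0],"angular":[0,0,0]},
  {"hand":5,"offset":[0,0,0],"angular":[0,0,0]},
  {"hand":5,"offset":[0,0,0],"angular":[0,0,0]},
  {"hand":5,"offset":[0,0,0],"angular":[0,0,0]},
  {"hand":5,"offset":[0,0,0],"angular":[0,0,0]},
])

```text
clock: 11.2
ee_pos: [444.5, -317.0, 23.4]
ee_rot: [0.655, 0.755, 0.0, 0.002]
wrist_force: [0.6, 2.2, 7.4]
finger_gap: 15.5
gripper_force: 59.7
```

jog_arm([
  {"hand":5,"offset":[0,0,0.1],"angular":[0,0,0]},
  {"hand":5,"offset":[0,0,0.167],"angular":[0,0,0]},
  {"hand":5,"offset":[0.08,0.08,0],"angular":[0,0,-0.0217]},
  {"hand":5,"offset":[0.1,0.1,0],"angular":[0,0,-0.0216]},
  {"hand":5,"offset":[0.1,0.1,0],"angular":[0,0,0]},
  {"hand":5,"offset":[0.1,0.1,0],"angular":[0,0,0]},
  {"hand":5,"offset":[0.08,0.08,0],"angular":[0,0,0]},
  {"hand":5,"offset":[0.04,0.04,0],"angular":[0,0,0]},
  {"hand":5,"offset":[0,0,-0.06],"angular":[0,0,0]},
  {"hand":5,"offset":[0,0,0],"angular":[0,0,0]},
  {"hand":5,"offset":[0,0,0],"angular":[0,0,0]},
])

```text
clock: 12.3
ee_pos: [592.4, -166.7, 83.5]
ee_rot: [0.705, 0.709, -0.0, -0.001]
wrist_force: [-0.1, 0.3, -1.5]
finger_gap: 15.7
gripper_force: 58.7
```

```bash
python3 - <<'E'
from h import *
im=robot.camera("wrist");o=robot.observe();m=robot.camera_model("wrist")
t=robot.camera("top")[160:260,180:380]
cv2.imwrite("pics/w5.png",np.hstack([im[:300],np.vstack([cv2.resize(t,(240,120)),np.zeros((180,240,3),np.uint8)])]));print(o["ee_pos"],o["ee_rot"],o["wrist_force"],m["R"],m["t"])
E
```

```text
[ 592.79421884 -166.87809582   83.88355013] [ 7.05501456e-01  7.08708461e-01 -9.88747483e-05 -5.45003589e-05] [ 0.81169637 -0.87969548 -0.96563257] [[ 9.99989560e-01  4.48085231e-03 -8.95508339e-04]
 [ 4.54883246e-03 -9.57570774e-01  2.88162318e-01]
 [ 4.33700173e-04 -2.88163383e-01 -9.57581159e-01]] [-592.36286614 -157.72233093  189.73614664]
```

View pics/w5.png

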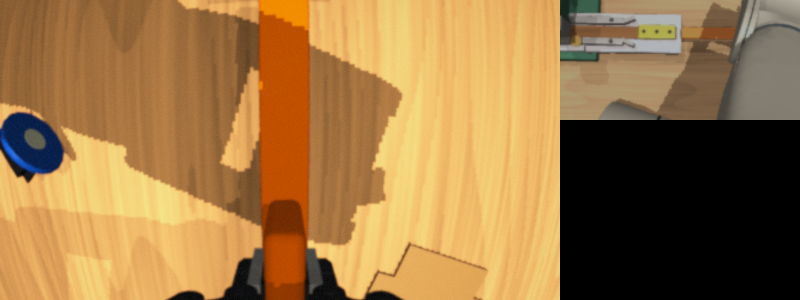

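The stick is straight with its nose just short of the strip, on the channel line. Next I lower it to just above the packing and feed.

jog_arm([
  {"hand":5,"offset":[0.004,0,-0.015],"angular":[0,0,0]},
  {"hand":5,"offset":[0,0,-0.01],"angular":[0,0,0]},
  {"hand":5,"offset":[0,0.02,0],"angular":[0,0,0]},
  {"hand":5,"offset":[0,0.02,0],"angular":[0,0,0]},
  {"hand":5,"offset":[0,0.02,0],"angular":[0,0,0]},
  {"hand":5,"offset":[0,0.02,0],"angular":[0,0,0]},
  {"hand":5,"offset":[0,0.02,0],"angular":[0,0,0]},
  {"hand":5,"offset":[0,0.02,0],"angular":[0,0,0]},
  {"hand":5,"offset":[0,0.02,0],"angular":[0,0,0]},
])

```text
clock: 13.3
ee_pos: [594.5, -123.7, 75.9]
ee_rot: [0.705, 0.709, 0.0, 0.0]
wrist_force: [0.4, -0.5, -1.0]
finger_gap: 15.1
gripper_force: 58.7
```

jog_arm([
  {"hand":5,"offset":[0,0.023,0],"angular":[0,0,0]},
  {"hand":5,"offset":[0,0.023,0],"angular":[0,0,0]},
  {"hand":5,"offset":[0,0.023,0],"angular":[0,0,0]},
  {"hand":5,"offset":[0,0.023,0],"angular":[0,0,0]},
  {"hand":5,"offset":[0,0.023,0],"angular":[0,0,0]},
  {"hand":5,"offset":[0,0.023,0],"angular":[0,0,0]},
  {"hand":5,"offset":[0,0.023,0],"angular":[0,0,0]},
  {"hand":5,"offset":[0,0.023,0],"angular":[0,0,0]},
  {"hand":5,"offset":[0,0.023,0],"angular":[0,0,0]},
  {"hand":5,"offset":[0,0.02,0],"angular":[0,0,0]},
  {"hand":5,"offset":[0,0,0],"angular":[0,0,0]},
])

```text
clock: 14.4
ee_pos: [594.5, -55.3, 75.9]
ee_rot: [0.705, 0.709, 0.0, -0.0]
wrist_force: [-0.5, -0.7, -0.3]
finger_gap: 15.0
gripper_force: 58.7
```

```bash
python3 - <<'E'
from h import *
t=robot.camera("top");s=robot.camera("scene");w=robot.camera("wrist")
a=cv2.resize(t[160:215,140:300],(800,275),interpolation=cv2.INTER_CUBIC)
b=cv2.resize(s[200:260,260:420],(400,150));w=cv2.resize(w[:300],(400,214))
c=np.zeros((214,400,3),np.uint8);c[:150]=b
cv2.imwrite("pics/w6.png",np.vstack([a,np.hstack([c,w])]));print(robot.observe()["ee_pos"])
E
```

```text
[594.5808199  -56.18482591  75.95118654]
```

View pics/w6.png

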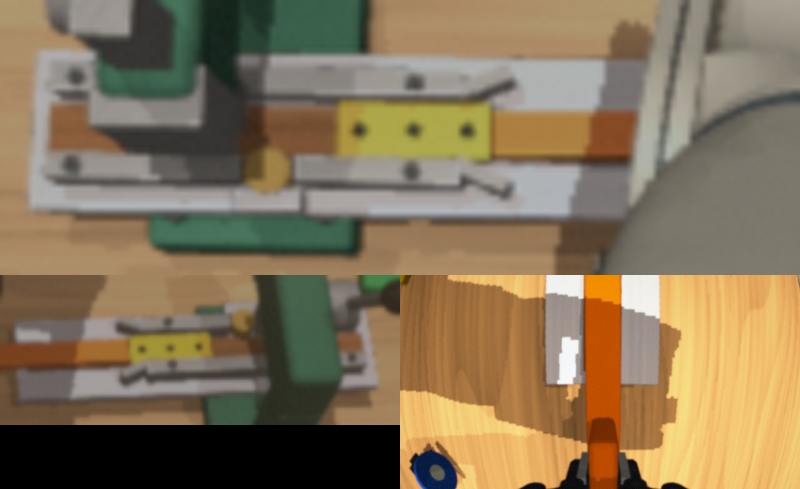

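The strip is in the mouth of the channel, top crop (340–490,130), with the stick nose flush behind it at (492,130). It is straight and centred. Next is the plunger, fed slowly.

jog_arm([
  {"hand":5,"offset":[0,0.02,0],"angular":[0,0,0]},
  {"hand":5,"offset":[0,0.02,0],"angular":[0,0,0]},
  {"hand":5,"offset":[0,0.02,0],"angular":[0,0,0]},
  {"hand":5,"offset":[0,0.01,0],"angular":[0,0,0]},
  {"hand":5,"offset":[0,0.01,0],"angular":[0,0,0]},
  {"hand":5,"offset":[0,0.01,0],"angular":[0,0,0]},
  {"hand":5,"offset":[0,0.01,0],"angular":[0,0,0]},
  {"hand":5,"offset":[0,0,0],"angular":[0,0,0]},
])

```text
clock: 15.35
ee_pos: [594.5, -26.1, 76.0]
ee_rot: [0.705, 0.709, -0.0, 0.0]
wrist_force: [0.7, -1.0, -1.3]
finger_gap: 15.3
gripper_force: 58.8
```

jog_arm([
  {"hand":5,"offset":[0,0.007,0],"angular":[0,0,0]},
  {"hand":5,"offset":[0,0.007,0],"angular":[0,0,0]},
  {"hand":5,"offset":[0,0.007,0],"angular":[0,0,0]},
  {"hand":5,"offset":[0,0,0],"angular":[0,0,0]},
])

```text
clock: 15.75
ee_pos: [594.8, -21.2, 76.2]
ee_rot: [0.705, 0.709, -0.0, 0.001]
wrist_force: [-0.2, -7.6, 1.4]
finger_gap: 15.2
gripper_force: 58.9
```

jog_arm([
  {"hand":5,"offset":[0,0.007,0],"angular":[0,0,0]},
  {"hand":5,"offset":[0,0.007,0],"angular":[0,0,0]},
  {"hand":5,"offset":[0,0.007,0],"angular":[0,0,0]},
  {"hand":5,"offset":[0,0,0],"angular":[0,0,0]},
])

```text
clock: 16.15
ee_pos: [594.9, -14.7, 76.2]
ee_rot: [0.705, 0.709, -0.0, 0.001]
wrist_force: [0.1, -8.0, 0.1]
finger_gap: 15.4
gripper_force: 58.9
```

jog_arm([
  {"hand":5,"offset":[0,0.007,0],"angular":[0,0,0]},
  {"hand":5,"offset":[0,0.007,0],"angular":[0,0,0]},
  {"hand":5,"offset":[0,0.007,0],"angular":[0,0,0]},
  {"hand":5,"offset":[0,0.007,0],"angular":[0,0,0]},
  {"hand":5,"offset":[0,0.007,0],"angular":[0,0,0]},
  {"hand":5,"offset":[0,0.007,0],"angular":[0,0,0]},
  {"hand":5,"offset":[0,0.007,0],"angular":[0,0,0]},
  {"hand":5,"offset":[0,0.007,0],"angular":[0,0,0]},
  {"hand":5,"offset":[0,0.007,0],"angular":[0,0,0]},
  {"hand":5,"offset":[0,0,0],"angular":[0,0,0]},
])

```text
clock: 17.15
ee_pos: [594.9, 4.3, 76.2]
ee_rot: [0.705, 0.709, -0.0, 0.001]
wrist_force: [0.1, -7.2, -0.2]
finger_gap: 15.2
gripper_force: 58.9
```

jog_arm([
  {"hand":5,"offset":[0,0.005,0],"angular":[0,0,0]},
  {"hand":5,"offset":[0,0.005,0],"angular":[0,0,0]},
  {"hand":5,"offset":[0,0.005,0],"angular":[0,0,0]},
  {"hand":5,"offset":[0,0.005,0],"angular":[0,0,0]},
  {"hand":5,"offset":[0,0,0],"angular":[0,0,0]},
])

```text
clock: 17.65
ee_pos: [594.9, 10.2, 76.2]
ee_rot: [0.705, 0.709, -0.0, 0.001]
wrist_force: [-0.1, -7.6, 0.4]
finger_gap: 15.7
gripper_force: 58.9
```

jog_arm([
  {"hand":5,"offset":[0,0.004,0],"angular":[0,0,0]},
  {"hand":5,"offset":[0,0,0],"angular":[0,0,0]},
])

```text
clock: 17.85
ee_pos: [594.9, 11.4, 76.2]
ee_rot: [0.705, 0.709, -0.0, 0.001]
wrist_force: [1.4, -8.1, 0.0]
finger_gap: 15.3
gripper_force: 58.9
```

jog_arm([
  {"hand":5,"offset":[0,0.004,0],"angular":[0,0,0]},
  {"hand":5,"offset":[0,0,0],"angular":[0,0,0]},
])

```text
clock: 18.05
ee_pos: [594.9, 12.6, 76.2]
ee_rot: [0.705, 0.709, -0.0, 0.001]
wrist_force: [1.0, -7.9, -0.3]
finger_gap: 15.1
gripper_force: 58.9
```

jog_arm([
  {"hand":5,"offset":[0,0.004,0],"angular":[0,0,0]},
  {"hand":5,"offset":[0,0.004,0],"angular":[0,0,0]},
  {"hand":5,"offset":[0,0,0],"angular":[0,0,0]},
])

```text
clock: 18.35
ee_pos: [594.9, 14.9, 76.2]
ee_rot: [0.705, 0.709, -0.0, 0.001]
wrist_force: [-0.0, -8.2, 0.9]
finger_gap: 15.7
gripper_force: 58.9
```

jog_arm([
  {"hand":5,"offset":[0,0.004,0],"angular":[0,0,0]},
  {"hand":5,"offset":[0,0.003,0],"angular":[0,0,0]},
  {"hand":5,"offset":[0,0,0],"angular":[0,0,0]},
])

```text
clock: 18.65
ee_pos: [594.9, 16.9, 76.2]
ee_rot: [0.705, 0.709, -0.0, 0.001]
wrist_force: [-0.0, -8.5, -0.2]
finger_gap: 15.2
gripper_force: 59.0
```

jog_arm([
  {"hand":5,"offset":[0,0.003,0],"angular":[0,0,0]},
  {"hand":5,"offset":[0,0.003,0],"angular":[0,0,0]},
  {"hand":5,"offset":[0,0,0],"angular":[0,0,0]},
])

```text
clock: 18.95
ee_pos: [594.9, 18.8, 76.2]
ee_rot: [0.705, 0.709, -0.0, 0.001]
wrist_force: [-0.4, -7.3, 1.4]
finger_gap: 15.3
gripper_force: 59.0
```

jog_arm([
  {"hand":5,"offset":[0,0.004,0],"angular":[0,0,0]},
  {"hand":5,"offset":[0,0.003,0],"angular":[0,0,0]},
  {"hand":5,"offset":[0,0,0],"angular":[0,0,0]},
])

```text
clock: 19.25
ee_pos: [594.9, 20.9, 76.2]
ee_rot: [0.705, 0.709, -0.0, 0.001]
wrist_force: [-0.1, -9.2, -0.4]
finger_gap: 15.4
gripper_force: 58.9
```

jog_arm([
  {"hand":5,"offset":[0,0.004,0],"angular":[0,0,0]},
  {"hand":5,"offset":[0,0.003,0],"angular":[0,0,0]},
  {"hand":5,"offset":[0,0,0],"angular":[0,0,0]},
])

```text
clock: 19.55
ee_pos: [594.9, 23.0, 76.2]
ee_rot: [0.705, 0.709, -0.0, 0.001]
wrist_force: [0.7, -8.8, 0.9]
finger_gap: 15.4
gripper_force: 59.0
```

jog_arm([
  {"hand":5,"offset":[0,0.004,0],"angular":[0,0,0]},
  {"hand":5,"offset":[0,0.003,0],"angular":[0,0,0]},
  {"hand":5,"offset":[0,0,0],"angular":[0,0,0]},
])

```text
clock: 19.85
ee_pos: [594.9, 25.0, 76.2]
ee_rot: [0.705, 0.709, -0.0, 0.001]
wrist_force: [0.9, -7.8, 0.6]
finger_gap: 15.5
gripper_force: 59.0
```

jog_arm([
  {"hand":5,"offset":[0,0.004,0],"angular":[0,0,0]},
  {"hand":5,"offset":[0,0.003,0],"angular":[0,0,0]},
  {"hand":5,"offset":[0,0,0],"angular":[0,0,0]},
])

```text
clock: 20.15
ee_pos: [594.9, 27.2, 76.2]
ee_rot: [0.705, 0.709, -0.0, 0.001]
wrist_force: [0.6, -9.1, -0.1]
finger_gap: 15.2
gripper_force: 59.0
```

jog_arm([
  {"hand":5,"offset":[0,0.004,0],"angular":[0,0,0]},
  {"hand":5,"offset":[0,0.003,0],"angular":[0,0,0]},
  {"hand":5,"offset":[0,0,0],"angular":[0,0,0]},
])

```text
clock: 20.45
ee_pos: [594.9, 29.3, 76.2]
ee_rot: [0.705, 0.709, -0.0, 0.001]
wrist_force: [0.6, -9.0, 1.3]
finger_gap: 15.3
gripper_force: 58.9
```

jog_arm([
  {"hand":5,"offset":[0,0.004,0],"angular":[0,0,0]},
  {"hand":5,"offset":[0,0.003,0],"angular":[0,0,0]},
  {"hand":5,"offset":[0,0,0],"angular":[0,0,0]},
])

```text
clock: 20.75
ee_pos: [594.9, 31.4, 76.2]
ee_rot: [0.705, 0.709, -0.0, 0.001]
wrist_force: [0.4, -8.5, 0.8]
finger_gap: 15.0
gripper_force: 59.0
```

jog_arm([
  {"hand":5,"offset":[0,0.004,0],"angular":[0,0,0]},
  {"hand":5,"offset":[0,0.003,0],"angular":[0,0,0]},
  {"hand":5,"offset":[0,0,0],"angular":[0,0,0]},
])

```text
clock: 21.05
ee_pos: [595.0, 31.7, 76.5]
ee_rot: [0.705, 0.709, -0.001, 0.002]
wrist_force: [0.5, -17.6, 3.2]
finger_gap: 15.5
gripper_force: 59.4
```

Force jumped from 8.5 to 17.6 N with almost no travel, so the strip is at the stop. I hold briefly, then draw the stick out.

jog_arm([
  {"hand":5,"offset":[0,0,0],"angular":[0,0,0]},
  {"hand":5,"offset":[0,0,0],"angular":[0,0,0]},
  {"hand":5,"offset":[0,-0.005,0],"angular":[0,0,0]},
  {"hand":5,"offset":[0,-0.01,0],"angular":[0,0,0]},
  {"hand":5,"offset":[0,-0.04,0.002],"angular":[0,0,0]},
  {"hand":5,"offset":[0,-0.08,0],"angular":[0,0,0]},
  {"hand":5,"offset":[0,-0.1,0],"angular":[0,0,0]},
  {"hand":5,"offset":[0,-0.1,0],"angular":[0,0,0]},
  {"hand":5,"offset":[0,-0.1,0],"angular":[0,0,0]},
  {"hand":5,"offset":[0,-0.1,0],"angular":[0,0,0]},
  {"hand":5,"offset":[0,-0.1,0],"angular":[0,0,0]},
  {"hand":5,"offset":[0,-0.08,0],"angular":[0,0,0]},
])

```text
clock: 22.25
ee_pos: [594.1, -181.7, 76.4]
ee_rot: [0.705, 0.709, 0.0, -0.0]
wrist_force: [0.1, 0.2, -0.9]
finger_gap: 15.2
gripper_force: 58.8
```

jog_arm([
  {"hand":5,"offset":[0,0,0.1],"angular":[0,0,0]},
  {"hand":5,"offset":[-0.08,-0.08,0],"angular":[0,0,0]},
  {"hand":5,"offset":[-0.1,-0.1,0],"angular":[0,0,0]},
  {"hand":5,"offset":[-0.1,-0.1,0],"angular":[0,0,0.0217]},
  {"hand":5,"offset":[-0.1,-0.1,0],"angular":[0,0,0.0216]},
  {"hand":5,"offset":[-0.08,-0.08,0],"angular":[0,0,0]},
  {"hand":5,"offset":[-0.04,-0.04,0],"angular":[0,0,0]},
  {"hand":5,"offset":[0,0,-0.1],"angular":[0,0,0]},
  {"hand":5,"offset":[0,0,-0.1],"angular":[0,0,0]},
  {"hand":5,"offset":[0,0,0],"angular":[0,0,0]},
  {"hand":5,"offset":[0,0,0],"angular":[0,0,0]},
])

```text
clock: 23.35
ee_pos: [444.1, -329.7, 46.4]
ee_rot: [0.655, 0.755, 0.0, -0.001]
wrist_force: [0.4, -1.0, -0.9]
finger_gap: 15.6
gripper_force: 58.6
```

jog_arm([
  {"hand":5,"offset":[0,0,-0.05],"angular":[0,0,0]},
  {"hand":5,"offset":[0,0,-0.015],"angular":[0,0,0]},
  {"hand":5,"offset":[0,0,-0.006],"angular":[0,0,0]},
  {"hand":5,"offset":[0,0,-0.003],"angular":[0,0,0]},
  {"hand":5,"offset":[0,0,0],"angular":[0,0,0]},
  {"hand":5,"offset":[0,0,0],"angular":[0,0,0]},
])

```text
clock: 23.95
ee_pos: [444.7, -329.9, 24.6]
ee_rot: [0.655, 0.755, 0.0, 0.0]
wrist_force: [0.0, 0.2, -0.6]
finger_gap: 15.2
gripper_force: 58.7
```

jog_arm([
  {"hand":5,"offset":[0,0,-0.003],"angular":[0,0,0]},
  {"hand":5,"offset":[0,0,-0.002],"angular":[0,0,0]},
  {"hand":5,"offset":[0,0,0],"angular":[0,0,0]},
])

```text
clock: 24.25
ee_pos: [444.7, -329.8, 23.4]
ee_rot: [0.655, 0.755, 0.0, 0.0]
wrist_force: [-1.3, 1.5, 4.5]
finger_gap: 15.2
gripper_force: 59.8
```

Touched down. Release and lift.

jog_arm([
  {"hand":25,"offset":[0,0,0],"angular":[0,0,0]},
  {"hand":40,"offset":[0,0,0],"angular":[0,0,0]},
  {"hand":55,"offset":[0,0,0],"angular":[0,0,0]},
  {"hand":55,"offset":[0,0,0],"angular":[0,0,0]},
  {"hand":55,"offset":[0,0,0.05],"angular":[0,0,0]},
  {"hand":55,"offset":[0,0,0.12],"angular":[0,0,0]},
  {"hand":55,"offset":[0,0,0.15],"angular":[0,0,0]},
  {"hand":55,"offset":[0,0,0.15],"angular":[0,0,0]},
  {"hand":55,"offset":[0,0,0],"angular":[0,0,0]},
  {"hand":55,"offset":[0,0,0],"angular":[0,0,0]},
])

```text
clock: 25.25
ee_pos: [445.1, -330.3, 165.9]
ee_rot: [0.655, 0.755, 0.0, 0.002]
wrist_force: [-0.5, 0.2, 0.1]
finger_gap: 46.9
gripper_force: 0.0
```

```bash
python3 - <<'E'
from h import *
np.set_printoptions(precision=1,suppress=True)
t=robot.camera("top");w=robot.camera("wrist");m=robot.camera_model("wrist")
h=cv2.cvtColor(t,cv2.COLOR_BGR2HSV)
y=cv2.inRange(h,(23,130,40),(36,255,255))[178:198,145:290]
ys,xs=np.where(y);print("yellow cols",xs.min()+145,xs.max()+145,len(xs))
print("tail edge y",onz("top",(xs.max()+145.5,187),60),"front at least",onz("top",(xs.min()+145,187),60))
o=cv2.inRange(cv2.cvtColor(w,cv2.COLOR_BGR2HSV),(5,150,40),(14,255,255));o[:, :240]=0;o[:,330:]=0
ys,xs=np.where(o);print("stick wrist box",xs.min(),xs.max(),ys.min(),ys.max())
print(robot.observe()["ee_pos"],[wz(m,(284,r),10) for r in(ys.min(),ys.max())])
E
```

```text
yellow cols 190 204 131
tail edge y [589.8 193.3  60. ] front at least [589.2 231.1  60. ]
stick wrist box 240 329 0 355
[ 443.8 -329.3  163.4] [array([ 418.4, -153.3,   10. ]), array([ 472.1, -531.1,   10. ])]
```

The strip's tail is still where the push left it (y ≈ 193 against about 191 expected), and the stick was released standing on the bench.

```bash
python3 -c "
from bench import robot
print(robot.job_done())"
```

```text
the job is handed in; nothing more can be done
None
```

I handed the job in at about 25 s of the 72 s allowed, with no verdict returned: the strip was fed up against the red stop (17.6 N total push at contact, about 9 N of it on the stop), and the push stick was drawn out and released on the bench close to where it started.

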